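# Set the current, then hold a box-section against the sprung stop for tacking

## Robot

A 7-joint arm with a two-finger parallel gripper is mounted at the origin on the work surface. World frame = base frame: x ahead of the robot, y to its left, z up, the work surface at z = 0. Lengths are in m, angles in rad, forces in N, time in s.
With the tool pointing down it reaches from about 0.35 to 0.775 m from the base axis. Payload 3.1 kg.
Tool frame: the origin (TCP) lies on the front face of the gripper's body, between the roots of the fingers; the fingertips stand 73 mm ahead of it and the grasp point (between the pads) lies 54 mm ahead of it; z points along the fingers, y is the line along which they close (so a half turn about z gives the same grasp; the last joint's range is limited). The gripper opens to 85 mm and grips with 20 to 120 N. Pads are 22 mm wide; open, the fingers measure 114 mm over their backs; the gripper's body (76 mm by 85 mm) begins 54 mm behind the grasp point. The pads swing forward as they close: fully open they stand 13 mm farther back than shut.
Start: joints at [-1.182, 0.311, 0.014, 1.512, -0.004, 1.319, -0.027], TCP at [0.23, 0.5, 0.304] pointing down, gripper open.
Joint ranges: [-2.7, 2.7], [-0.3, 1.91], [-1.27, 1.3], [0.12, 2.57], [-1.44, 4.58], [0.2, 2.03], [-3.05, 3.05]. Speed limits (rad/s): [2.79, 2.79, 3.14, 3.14, 3.14, 3.14, 3.14].

## Interface

Orientations are given as [roll, pitch, yaw] about the fixed x, y, z axes, in that order (R = Rz(yaw) Ry(pitch) Rx(roll)).
In Python, from station import ctrl, optics gives the robot as it stands.
- The arm moves only by the tool apply_moves, never from a script. Its argument "commands" is a list that holds one entry, the list of rows, each a list of 5 numbers: the opening, from -1 (shut) to 1 (fully open), so that 0 is half open, then the shift along the tool's x, y, z in cm, then the turn about the tool's z in degrees. A call has 1 to 12 rows; each row shifts and turns the commanded pose from where the row before left it, along the tool's axes as they then stand; what a row does not reach is not made up. A row lasts 1/8 s, in which the tool goes at most 62.5 mm and 10.7 degrees, less where a joint would pass 70% of its speed; a pose out of reach is approached as far as the arm can. A call with a gripper value outside its range is refused whole. The fingers move at their own pace and stop on an object; "squeeze" is the grip in N (left out, the last holds). Time passes only in rows, so rows that do not move let the fingers close. It gives the time, the measured TCP pose, the force, the opening and the grip force at its end, in the units of the state.
- ctrl.get_state(): the state, without advancing time (a new reading comes with each control period).
- optics.grab_frame(name): name is "side" or "top"; returns the picture (480x640x3 uint8, red, green, blue); there is no depth.
- optics.camera_model(name): a dict with "camera_matrix" (3x3 intrinsics, pixels), "eye" and "orientation" of the camera in the world. Camera axes: x right, y down, z forward; pixel columns grow to the right and rows downward; lengths in m; the calibration is good to about 2 mm. A picture is of the moment at which its call begins. camera_model takes no time and is no camera call.
- ctrl.job_done(): hands the job in; it is judged then, once.
The state is a dict: "clock": time; "qpos": joint angles; "qvel": joint speeds; "effort": joint torques, N m; "tcp_pos": TCP position; "tcp_rot": TCP orientation; "force": force on the tool from outside, world axes, zero at the start; "moment": the same for the moment, N m; "opening": opening from 0.0 (shut) to 1.0 (fully open); "gripper_force": force on a finger pad.
Only numpy, scipy, OpenCV 4.12 (cv2) and the standard library are available. Lean on these libraries where they do the work, as an engineer would, in place of code of your own. Each camera call takes 0.05 s, during which the arm holds its last target. There are 200 camera calls.

## Task

Get the tacking fixture ready for a weld: first set the orange-handled lever on the red control box to the green 40 degree mark and let go of it. Then lay the steel box-section tube in the fixture's channel and press it endways against the copper sprung plunger until its end sits fully home on the yellow stop, leaving the other things on the bench where they are. Finish while still holding it there, pressed firmly but not rammed (under 40 N), as the spring throws it back if you let go.

Things in the scene. Friction and masses are not known exactly. Their poses are not given: they have to be found in the camera images.
- fixture: Tacking fixture, fixed. Aluminium bed 240 (x) x 130 (y) x 12 thick (mm), origin at the centre of its underside on the bench. Two blue rails along x form a channel centred on y = 0: 46 wide, flaring wider upwards, from x = -100 to +70; rails reach 8 above the bed and out to 34 either side of the centre line. +x points along the channel to the stop. The tube lies with its long axis along fixture x.
- stop: Yellow fixed stop block at the +x end of the channel, 32 thick, 70 wide, 55 high above the bed (mm). Its origin is at the foot of the middle of the face that looks to fixture -x (70 in +x from the fixture's origin, on the bed). Its axes are parallel to the fixture's.
- stop_face (a point): Point on the stop's face, on the channel's centre line, 30 mm above the bed; when a tube is home its end face lies flat here, so the tube's centre is then 45 mm from it in fixture -x.
- plunger_nose (a point): Tip of the round copper sprung plunger (14 mm across, the earth contact) that sticks 14 mm out of the stop's face towards fixture -x, 30 mm above the bed; it moves with the plunger.
- plunger (a joint): How far the plunger is pushed in, m: 0 free; 0.014 when its tip is flush with the stop's face (tube home). The spring pushes back with about 3 N at 0 and 8 N at 0.014, and shoves a released tube back out.
- tube_center (a point): Centre of the loose steel tube (capped box-section, brass-coloured seams at both ends): 90 long (x), 40 wide (y), 60 high (z) mm, 0.3 to 0.65 kg, lying on a 90 x 40 side; this point is 30 above its underside. Either end may go first. Grip it across the 40 mm width at half height or above, so the fingers clear the rails. Its pose may not be given while it is held.
- tube: The same tube; origin at the centre of its underside, axes as above.
- lever_hinge (a point): Vertical hinge axis of the lever, on top (50 mm above the bench) of the red control box (130 x 150 x 50, fixed). Axes are the box's; the lever sweeps over the box's -x side. From the hinge the orange handle lies 80 mm away in the box's direction (-cos(q - 0.9), -sin(q - 0.9)), q being the joint value in rad.
- lever_handle (a point): Centre of the upright round orange handle at the end of the lever: 18 across, 46 high (its foot 58, its top 104, this point 84 above the bench, mm). It moves with the lever.
- current_lever (a joint): Lever angle in rad, 0 to 1.745 (0 to 100 degrees), growing counter-clockwise seen from above. White marks on the box every 20 degrees; the wide green mark is at 40 degrees (0.698). It is stiff with friction (about 2 N at the handle) and stays where it is left.
- wrench: Bystander: steel open-end wrench, 160 long, lying flat (mm); origin at the centre of its underside. Leave it alone.
- tape: Bystander: yellow roll of tape, 72 across, 25 high, lying flat (mm); origin at the centre of its underside. Leave it alone.
- brush: Bystander: wire brush with a handle, 200 long, lying flat (mm); origin at the centre of its underside. Leave it alone.
- clamp: Bystander: blue C-clamp with steel screw, about 120 x 80, 16 high, lying flat (mm); origin at the centre of its underside. Leave it alone.
- crate: Bystander: open plywood box with bar stock in it, 130 x 170, 70 high (mm); origin at the centre of its underside. Leave it alone.
- pot: Bystander: white plastic pot, 100 across the rim, 90 high (mm); origin at the centre of its underside. Leave it alone.
- magnet: Bystander: flat red square welding magnet with a steel edge, 70 x 70, 20 high (mm); origin at the centre of its underside. Leave it alone.
- control_box: The red control box; origin at the centre of its underside on the bench, the lever's hinge 30 mm from it in box +x. Axes as for the hinge.
There are look-alikes about, which are no part of the job. There is more than one size of the tube; the job needs the smallest. What is shaped like the control_box but pink is not meant.

How it is judged:
By the outcome, as a careful person would: the job done as asked, in the order asked, and still so for the second after the job is handed in, while the arm keeps its last pose, push and grip.
It also fails if it takes over 72 s, if anything falls off the work surface, if the arm or the gripper's body presses on something with over 40 N, if the wrist force passes 120 N, or if a joint passes its speed limit or range.

## Working session

There is one attempt and no reset: what is moved stays moved. The work goes in short steps, Python scripts to look and compute and a tool call to move; the robot and the scene stay as the last step left them, time stands still between calls to the robot, and variables do not carry over. Pictures are saved under pics/ and viewed, at most 10 in all, crops included, and the job is handed in when it is done.

Besides the shell and the picture viewer there is one more tool, called after "Request:" by a JSON object that holds its "api" and its "payload", one argument or row to a line. apply_moves: Moves the arm, as the interface text tells. Its arguments: {"type":"object","properties":{"commands":{"type":"array","items":{"type":"array","items":{"type":"array","items":{"type":"number"}}}},"squeeze":{"type":"number"}},"required":["commands"]}

```bash
mkdir -p pics; python3 - <<'E'
from station import ctrl, optics
import cv2
for n in("side","top"):
    cv2.imwrite(f"pics/{n}0.png",optics.grab_frame(n)[:,:,::-1]); print(n,optics.camera_model(n))
print(ctrl.get_state())
E
```

```text
side {'camera_matrix': array([[475.0418269 ,   0.        , 323.94550553],
       [  0.        , 475.0418269 , 242.60872735],
       [  0.        ,   0.        ,   1.        ]]), 'eye': array([-0.06951989, -0.64129459,  0.82156965]), 'orientation': array([-2.28979526, -0.01431452, -0.74920619])}
top {'camera_matrix': array([[464.94884673,   0.        , 315.81202727],
       [  0.        , 464.94884673, 245.39851005],
       [  0.        ,   0.        ,   1.        ]]), 'eye': array([3.81995631e-01, 5.52803253e-04, 1.24093317e+00]), 'orientation': array([-3.01080153,  0.01247034, -1.57083483])}
{'clock': 0.1, 'qpos': array([-1.18168846,  0.31167333,  0.01400809,  1.51291867, -0.00443977,
        1.31917067, -0.02721656]), 'qvel': array([ 0.00069079, -0.00058658,  0.00038937, -0.00497116, -0.00111574,
       -0.00159523, -0.00051527]), 'effort': array([ 7.92225510e-04, -3.80857337e+01,  1.46702947e-01, -2.31243056e+01,
        1.23461112e-02,  8.11430218e-03,  5.19229289e-06]), 'tcp_pos': array([0.229453  , 0.49930289, 0.3029055 ]), 'tcp_rot': array([-3.13945440e+00,  5.61035986e-05,  2.71082039e+00]), 'force': array([ 0.15610756, -0.19812925,  0.50635789]), 'moment': array([-0.00605802,  0.03947888,  0.02275853]), 'gripper_force': 0.0, 'opening': 0.9955273490656055}
```

View pics/top0.png

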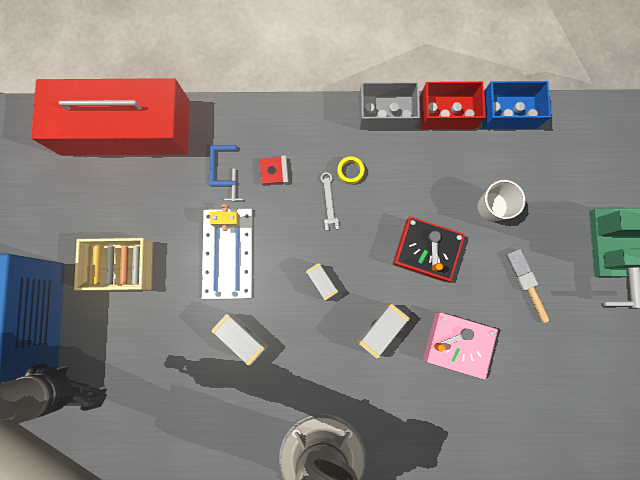

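View pics/side0.png

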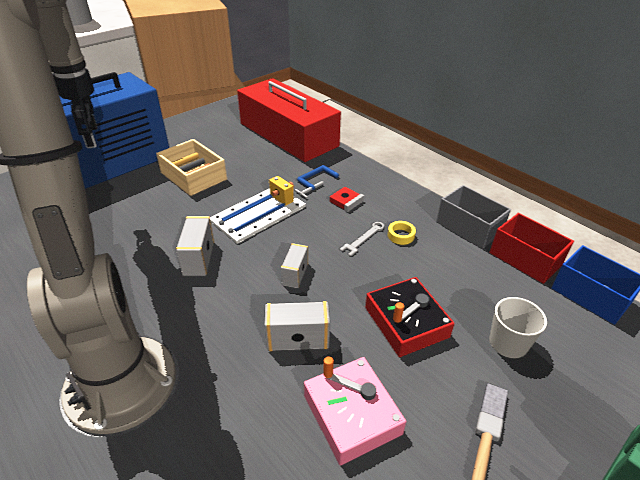

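The top view shows the small tube at about (322,282), the fixture at (228,252) with its yellow stop at (224,217), and the red box with hinge (435,237), handle (438,266) and green mark (423,256). The side view agrees: tube at (293,262), red box at (408,312).

```bash
cat > h.py <<'E'
import numpy as np, cv2
from station import ctrl, optics
from scipy.spatial.transform import Rotation as R
def cast(n,uv,z):
    m=optics.camera_model(n); uv=np.atleast_2d(np.array(uv,float))
    d=np.c_[uv,np.ones(len(uv))]@np.linalg.inv(m["camera_matrix"]).T@R.from_euler("xyz",m["orientation"]).as_matrix().T
    return m["eye"]+d*((z-m["eye"][2])/d[:,2])[:,None]
def proj(n,p):
    m=optics.camera_model(n); c=(np.atleast_2d(p)-m["eye"])@R.from_euler("xyz",m["orientation"]).as_matrix()
    c=c@m["camera_matrix"].T; return c[:,:2]/c[:,2:]
def two(uvt,uvs):
    A=[];e=[]
    for n,uv in(("top",uvt),("side",uvs)):
        o=optics.camera_model(n)["eye"];d=cast(n,uv,0)[0]-o;d/=np.linalg.norm(d);P=np.eye(3)-np.outer(d,d);A.append(P);e.append(P@o)
    return np.linalg.lstsq(np.vstack(A),np.hstack(e),rcond=None)[0]
def blobs(im,lo,hi,roi,amin=20):
    x0,y0,x1,y1=roi; hsv=cv2.cvtColor(im,cv2.COLOR_RGB2HSV); m=np.zeros(im.shape[:2],np.uint8)
    m[y0:y1,x0:x1]=cv2.inRange(hsv,np.array(lo),np.array(hi))[y0:y1,x0:x1]
    cs=[c for c in cv2.findContours(m,cv2.RETR_EXTERNAL,cv2.CHAIN_APPROX_NONE)[0] if cv2.contourArea(c)>=amin]
    return sorted(cs,key=cv2.contourArea,reverse=True)
def cen(c):
    m=cv2.moments(c); return np.array([m["m10"],m["m01"]])/m["m00"]
def rect(n,c,z):
    "min rect of contour cast on plane z, mm"
    r=cv2.minAreaRect((cast(n,c.reshape(-1,2),z)[:,:2]*1000).astype(np.float32)); return np.round(r[0],1),np.round(r[1],1),round(r[2],1)
E
python3 - <<'E'
from h import *
t=optics.grab_frame("top"); s=optics.grab_frame("side")
np.save("t.npy",t);np.save("s.npy",s)
def show(l,n,cs,z):
    for c in cs[:4]: print(l,cv2.contourArea(c),cen(c).round(1),*rect(n,c,z))
show("seam",'top',blobs(t,(15,70,120),(32,255,255),(300,255,345,305),4),.06)
show("tubetop",'top',blobs(t,(0,0,165),(180,255,255),(300,255,345,305)),.06)
show("bed",'top',blobs(t,(0,0,190),(180,60,255),(195,195,260,305),300),.012)
show("rails",'top',blobs(t,(100,80,60),(125,255,255),(195,195,260,305)),.02)
show("stop",'top',blobs(t,(20,120,120),(32,255,255),(195,195,260,240)),.067)
show("box",'top',blobs(t,(0,150,60),(5,255,255),(385,205,475,290)),.05)
show("box",'top',blobs(t,(170,150,60),(180,255,255),(385,205,475,290)),.05)
show("orange",'top',blobs(t,(8,170,120),(18,255,255),(385,205,475,290),5),.084)
show("green",'top',blobs(t,(50,120,60),(75,255,255),(385,205,475,290),5),.05)
show("hub",'top',blobs(t,(0,0,75),(180,60,140),(420,225,450,250),5),.06)
show("orangeS",'side',blobs(s,(8,170,120),(18,255,255),(360,280,455,350),5),.084)
show("stopS",'side',blobs(s,(20,120,120),(32,255,255),(260,170,300,210)),.067)
a=t[195:305,195:260];b=t[245:310,295:350];c=t[205:290,385:475]
f=lambda i:cv2.resize(i,None,fx=5,fy=5,interpolation=cv2.INTER_CUBIC)
o=np.zeros((550,790,3),np.uint8);A=f(a);o[:550,:325]=A;C=f(c);o[:425,330:780]=C
cv2.imwrite("pics/c1.png",o[:,:,::-1])
E
```

```text
seam 15.5 [313.4 267.7] [478.9  23. ] [ 4.3 42.4] 33.7
seam 15.0 [330.3 294.4] [412.1 -20.6] [ 4.2 42. ] 32.3
tubetop 514.0 [321.4 281.2] [446.2   0.7] [89.3 41. ] 33.2
bed 2761.5 [225.6 261.8] [524.  253.6] [239.7 131.8] 0.5
rails 136.5 [215.7 260.3] [507.5 280.4] [164.9   8.5] 0.5
rails 104.0 [236.9 254.5] [510.  225.6] [164.8   8. ] 1.3
stop 286.5 [223.1 217.5] [609.3 253.1] [69.8 28.8] 89.9
box 2972.5 [428.8 249. ] [ 529.5 -275. ] [154.3 133.7] 71.5
orange 21.5 [434.4 267.6] [ 477.8 -280.1] [15. 14.] 20.0
green 45.0 [422.7 256.1] [ 510.3 -258.7] [10.8 37. ] 56.9
hub 93.5 [434.5 236.1] [ 551.  -288.3] [28.1 46.5] 88.2
hub 11.5 [446.  225.9] [ 586.2 -313.8] [25.6  7.8] 87.9
orangeS 126.5 [398.3 311.5] [ 479.6 -288.3] [53.9 16.9] 36.4
stopS 134.0 [280.6 182.3] [610.8 253.8] [31.7 69.1] 1.6
stopS 35.0 [288.7 196.5] [581.1 185.2] [64.2 21.8] 50.0
```

View pics/c1.png

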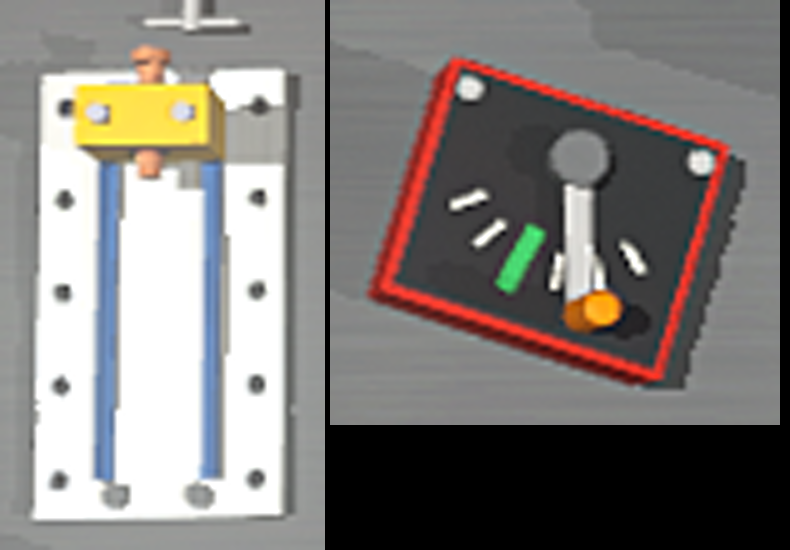

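The crop shows the stop face at the foot of the yellow block with the plunger nose at about (225,228). The hub centre is at (435,236.4), the handle top at (439,266.6), and the green mark to its left.

```bash
python3 - <<'E'
from h import *
print("hub",cast("top",(435,236.4),.066),"handle",cast("top",(439,266.6),.104), "green",cast("top",(422.7,256.1),.05))
t=np.load("t.npy")
H=np.array([.5591,-.2871]);yaw=np.radians(-18.5)
f=lambda q:H+.08*np.array([-np.cos(q-.9+yaw),-np.sin(q-.9+yaw)])
for p in(cast("top",(439,266.6),.104)[0],cast("top",(422.7,256.1),.05)[0]):
    d=p[:2]-H; q=np.arctan2(-d[1],-d[0])-yaw+.9; print(np.linalg.norm(d),np.degrees(q))
for d in range(40,90,10):
    a=np.radians(d)-.9+yaw; print(d,f(np.radians(d)).round(4),"radial dir deg",np.degrees(np.arctan2(-np.sin(a),-np.cos(a))).round(1))
s=ctrl.get_state();print(R.from_euler("xyz",s["tcp_rot"]).as_matrix().round(3))
E
```

```text
hub [[ 0.55917055 -0.28842718  0.066     ]] handle [[ 0.47879961 -0.28633517  0.104     ]] green [[ 0.51048176 -0.2591622   0.05      ]]
0.08030403041344178 69.52049644596036
0.05607364657389436 40.182962177629946
40 [ 0.4899 -0.247 ] radial dir deg 149.9
50 [ 0.484  -0.2597] radial dir deg 159.9
60 [ 0.4803 -0.2731] radial dir deg 169.9
70 [ 0.4791 -0.287 ] radial dir deg 179.9
80 [ 0.4803 -0.3009] radial dir deg -170.1
[[-0.909  0.417 -0.001]
 [ 0.417  0.909 -0.001]
 [-0.    -0.001 -1.   ]]
```

```bash
cat >> h.py <<'E'
def plan(target,yaw_deg,n,opening):
    "rows from the measured pose: shift in tool axes (cm) then turn about tool z (deg)"
    s=ctrl.get_state(); p=s["tcp_pos"].copy(); y=np.degrees(s["tcp_rot"][2]); rows=[]
    y0=y; turn=(y0-yaw_deg+180)%360-180
    for i in range(n):
        want=s["tcp_pos"]+(np.array(target)-s["tcp_pos"])*(i+1)/n
        c,q=np.cos(np.radians(y)),np.sin(np.radians(y)); M=np.array([[c,q,0],[q,-c,0],[0,0,-1]])
        d=np.round(M.T@(want-p)*100,1); p=p+M@d/100
        t=np.round(turn*(i+1)/n-(y0-y),1); y-=t
        rows.append([opening,*[float(v) for v in d],float(t)])
    print(rows,p.round(4),round(y,1))
E
python3 -c "
from h import *
plan([.479,-.2865,.26],0,20,1)"
```

```text
[[1, -2.8, -3.1, 0.2, 7.8], [1, -3.1, -2.6, 0.2, 7.7], [1, -3.5, -2.2, 0.2, 7.8], [1, -3.8, -1.7, 0.3, 7.8], [1, -3.9, -1.2, 0.2, 7.7], [1, -4.1, -0.6, 0.2, 7.8], [1, -4.1, -0.1, 0.2, 7.8], [1, -4.1, 0.5, 0.2, 7.7], [1, -4.0, 1.0, 0.2, 7.8], [1, -3.8, 1.6, 0.3, 7.8], [1, -3.6, 2.0, 0.2, 7.7], [1, -3.3, 2.6, 0.2, 7.8], [1, -2.9, 2.9, 0.2, 7.8], [1, -2.4, 3.3, 0.2, 7.7], [1, -2.0, 3.6, 0.2, 7.8], [1, -1.5, 3.8, 0.3, 7.8], [1, -1.0, 4.1, 0.2, 7.7], [1, -0.4, 4.1, 0.2, 7.8], [1, 0.2, 4.1, 0.2, 7.8], [1, 0.7, 4.0, 0.2, 7.7]] [ 0.4793 -0.2861  0.2602] 0.0
```

Request:
{"api": "apply_moves", "payload": {
  "commands": [
    [[1,-2.8,-3.1,0.2,7.8],[1,-3.1,-2.6,0.2,7.7],[1,-3.5,-2.2,0.2,7.8],[1,-3.8,-1.7,0.3,7.8],[1,-3.9,-1.2,0.2,7.7],[1,-4.1,-0.6,0.2,7.8],[1,-4.1,-0.1,0.2,7.8],[1,-4.1,0.5,0.2,7.7],[1,-4.0,1.0,0.2,7.8],[1,-3.8,1.6,0.3,7.8]]
  ]
}}

```text
clock: 1.45
tcp_pos: [0.3549, 0.1056, 0.2819]
tcp_rot: [3.141, -0.001, 1.35]
force: [1.3, -0.2, -0.3]
opening: 1.0
gripper_force: 0.0
```

Request:
{"api": "apply_moves", "payload": {
  "commands": [
    [[1,-3.6,2.0,0.2,7.7],[1,-3.3,2.6,0.2,7.8],[1,-2.9,2.9,0.2,7.8],[1,-2.4,3.3,0.2,7.7],[1,-2.0,3.6,0.2,7.8],[1,-1.5,3.8,0.3,7.8],[1,-1.0,4.1,0.2,7.7],[1,-0.4,4.1,0.2,7.8],[1,0.2,4.1,0.2,7.8],[1,0.7,4.0,0.2,7.7],[1,0,0,0,0],[1,0,0,0,0]]
  ]
}}

```text
clock: 2.95
tcp_pos: [0.4793, -0.285, 0.2605]
tcp_rot: [-3.14, 0.001, 0.001]
force: [0.4, -0.3, 0.1]
opening: 1.002
gripper_force: 0.0
```

```bash
python3 -c "
from h import *
print(ctrl.get_state()['qpos'].round(2))
plan([.479,-.2865,.147],0,5,1)"
```

```text
[-0.12  0.46  0.89  1.58 -0.37  1.28 -0.74]
[[1, -0.0, 0.0, 2.3, 0.0], [1, -0.0, 0.1, 2.2, 0.0], [1, -0.0, -0.0, 2.3, 0.0], [1, -0.0, 0.0, 2.3, 0.1], [1, -0.0, 0.0, 2.2, -0.0]] [ 0.4793 -0.286   0.1475] -0.0
```

Request:
{"api": "apply_moves", "payload": {
  "commands": [
    [[1,0,0,2.3,0],[1,0,0.1,2.3,0],[1,0,0.1,2.3,0],[1,0,0,2.3,0],[1,0,0,2.2,0],[1,0,0,0,0],[-0.4,0,0,0,0],[-0.6,0,0,0,0],[-0.8,0,0,0,0],[-0.8,0,0,0,0],[-0.8,0,0,0,0],[-0.8,0,0,0,0]]
  ],
  "squeeze": 20
}}

```text
clock: 4.45
tcp_pos: [0.4796, -0.2878, 0.1474]
tcp_rot: [-3.141, -0.001, 0.0]
force: [-1.8, -0.2, 4.8]
opening: 0.202
gripper_force: 21.8
```

```bash
python3 - <<'E'
from h import *
# arc rows: rotate about hinge H by -3 deg/row, tool turning along
s=ctrl.get_state();print(s["tcp_pos"].round(4),s["gripper_force"],s["opening"],s["force"].round(1))
t=optics.grab_frame("top")
for c in blobs(t,(8,170,120),(18,255,255),(385,205,475,290),3):print(cen(c))
H=np.array([.5591,-.2871]); d=s["tcp_pos"][:2]-H; print(np.linalg.norm(d), 69.5+np.degrees(np.arctan2(d[1],d[0]))-179.4)
E
```

```text
[ 0.4796 -0.2878  0.1474] 21.766732335090637 0.20244314878160927 [-1.8 -0.2  4.8]
0.07952515999275589 -289.3712274509316
```

Request:
{"api": "apply_moves", "payload": {
  "commands": [
    [[-0.8,0.01,-0.43,0,3],[-0.8,0.01,-0.43,0,3],[-0.8,0.01,-0.43,0,3],[-0.8,0.01,-0.43,0,3],[-0.8,0.01,-0.43,0,3],[-0.8,0.01,-0.43,0,3],[-0.8,0.01,-0.43,0,3],[-0.8,0.01,-0.43,0,3],[-0.8,0.01,-0.43,0,3],[-0.8,0.01,-0.43,0,3],[-0.8,0,0,0,0],[-0.8,0,0,0,0]]
  ]
}}

```text
clock: 6.0
tcp_pos: [0.4907, -0.2472, 0.1474]
tcp_rot: [3.141, -0.002, -0.523]
force: [0.3, 0.2, 5.3]
opening: 0.201
gripper_force: 21.8
```

```bash
python3 - <<'E'
from h import *
s=ctrl.get_state();H=np.array([.5591,-.2871]);d=s["tcp_pos"][:2]-H
print(np.linalg.norm(d),np.degrees(np.arctan2(-d[1],-d[0])+.9)+18.5)
E
```

```text
0.07922878203447352 39.808751861613736
```

Request:
{"api": "apply_moves", "payload": {
  "commands": [
    [[-0.4,0,0,0,0],[0,0,0,0,0],[0.5,0,0,0,0],[1,0,0,0,0],[1,0,0,-2,0],[1,0,0,-3,0],[1,0,0,-3,0],[1,0,0,-3,0],[1,0,0,-3,0]]
  ]
}}

```text
clock: 7.12
tcp_pos: [0.4901, -0.2471, 0.2895]
tcp_rot: [-3.141, -0.002, -0.524]
force: [-0.4, -0.1, -0.0]
opening: 0.999
gripper_force: 0.0
```

```bash
python3 - <<'E'
from h import *
plan([.40,-.05,.27],-57,8,1)
E
```

```text
[[1, -2.2, -1.6, 0.2, 3.4], [1, -2.3, -1.4, 0.3, 3.3], [1, -2.4, -1.3, 0.2, 3.4], [1, -2.4, -1.2, 0.3, 3.4], [1, -2.5, -1.0, 0.2, 3.4], [1, -2.6, -0.8, 0.3, 3.3], [1, -2.6, -0.7, 0.2, 3.4], [1, -2.7, -0.6, 0.2, 3.4]] [ 0.3999 -0.0498  0.2705] -57.0
```

```bash
python3 - <<'E'
from h import *
plan([.446,.001,.23],33,10,1)
E
```

```text
[[1, -1.6, -1.9, 0.6, -6.3], [1, -1.4, -2.1, 0.6, -6.3], [1, -1.2, -2.3, 0.6, -6.3], [1, -0.9, -2.3, 0.6, -6.3], [1, -0.6, -2.4, 0.6, -6.3], [1, -0.4, -2.5, 0.6, -6.3], [1, -0.1, -2.6, 0.6, -6.3], [1, 0.2, -2.5, 0.6, -6.3], [1, 0.4, -2.5, 0.6, -6.3], [1, 0.7, -2.4, 0.5, -6.3]] [0.4457 0.0011 0.2305] 33.0
```

Request:
{"api": "apply_moves", "payload": {
  "commands": [
    [[1,-1.6,-1.9,0.6,-6.3],[1,-1.4,-2.1,0.6,-6.3],[1,-1.2,-2.3,0.6,-6.3],[1,-0.9,-2.3,0.6,-6.3],[1,-0.6,-2.4,0.6,-6.3],[1,-0.4,-2.5,0.6,-6.3],[1,-0.1,-2.6,0.6,-6.3],[1,0.2,-2.5,0.6,-6.3],[1,0.4,-2.5,0.6,-6.3],[1,0.7,-2.4,0.5,-6.3],[1,0,0,0,0]]
  ]
}}

```text
clock: 8.5
tcp_pos: [0.4455, 0.0031, 0.2286]
tcp_rot: [-3.141, -0.001, 0.579]
force: [0.5, -0.7, 0.8]
opening: 0.999
gripper_force: 0.0
```

```bash
python3 - <<'E'
from h import *
t=optics.grab_frame("top");s=optics.grab_frame("side")
f=lambda i,k:cv2.resize(i,None,fx=k,fy=k,interpolation=cv2.INTER_CUBIC)
o=np.zeros((560,800,3),np.uint8);o[:340,:360]=f(t[205:290,385:475],4);o[:560,380:800]=f(s[180:320,230:335],4)
cv2.imwrite("pics/c2.png",o[:,:,::-1])
g=ctrl.get_state();print(g["qpos"].round(2),g["tcp_pos"],np.degrees(g["tcp_rot"]))
E
```

```text
[-0.75  0.2   0.82  1.92 -0.16  1.09 -0.86] [0.44614592 0.00048731 0.22890546] [ 1.79926071e+02 -8.00638734e-02  3.29007686e+01]
```

View pics/c2.png

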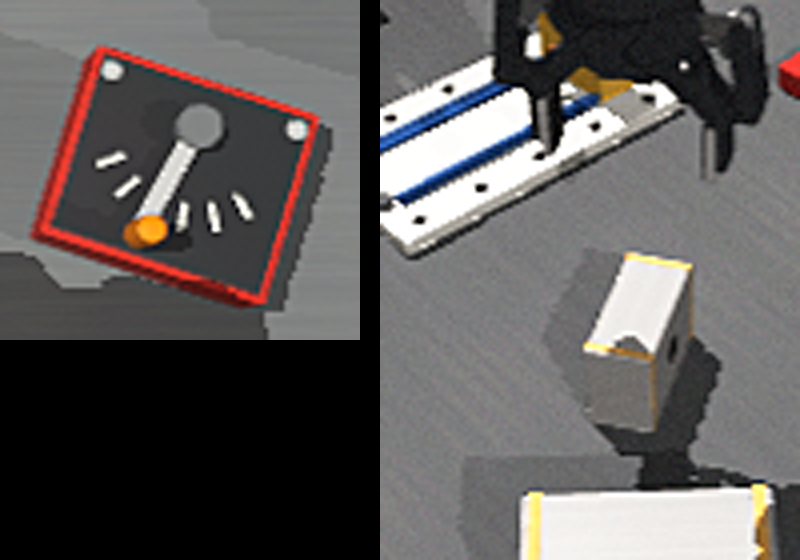

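The lever now covers the green mark (hub (435,236.8), handle top (422.8,262.3)). The small tube is untouched below the open gripper.

Request:
{"api": "apply_moves", "payload": {
  "commands": [
    [[1,0,0,2.5,0],[1,0,0,3,0],[1,0,0,3,0],[1,0,0,2.5,0],[1,0,0,2,0],[1,0,0,0,0],[0.5,0,0,0,0],[0,0,0,0,0],[-0.4,0,0,0,0],[-0.4,0,0,0,0],[-0.4,0,0,0,0],[-0.4,0,0,0,0]]
  ],
  "squeeze": 60
}}

```text
clock: 10.1
tcp_pos: [0.4467, 0.0012, 0.099]
tcp_rot: [3.14, -0.002, 0.576]
force: [-0.4, -1.4, 5.5]
opening: 0.458
gripper_force: 61.0
```

```bash
python3 - <<'E'
from h import *
h=cast("top",(435,236.75),.066)[0];
for H in (h[:2],np.array([.5591,-.2871])):
    d=cast("top",(422.75,262.25),.104)[0,:2]-H; print(np.linalg.norm(d),np.degrees(np.arctan2(-d[1],-d[0])+.9)+18.5)
g=ctrl.get_state();print(g["tcp_pos"],np.degrees(g["tcp_rot"]),g["force"].round(1))
E
```

```text
0.08022359606138553 39.04621411678352
0.08028191654773867 40.14517791522576
[0.44671152 0.00124205 0.09899055] [ 1.79930701e+02 -1.25809966e-01  3.30171156e+01] [-0.4 -1.4  5.5]
```

Request:
{"api": "apply_moves", "payload": {
  "commands": [
    [[-0.4,0,0,-2,0],[-0.4,0,0,-3,0],[-0.4,0,0,-3,0],[-0.4,0,0,0,0]]
  ]
}}

```text
clock: 10.6
tcp_pos: [0.4464, 0.0018, 0.1787]
tcp_rot: [3.141, -0.003, 0.577]
force: [-0.6, 0.7, -5.8]
opening: 0.458
gripper_force: 63.0
```

```bash
python3 - <<'E'
from h import *
plan([.510,.2533,.165],0.5,10,-.4)
E
```

```text
[[-0.4, 1.9, -1.8, 0.1, 3.3], [-0.4, 1.8, -1.8, 0.2, 3.2], [-0.4, 1.7, -2.0, 0.1, 3.3], [-0.4, 1.6, -2.1, 0.1, 3.2], [-0.4, 1.4, -2.1, 0.2, 3.3], [-0.4, 1.4, -2.2, 0.1, 3.2], [-0.4, 1.2, -2.3, 0.2, 3.3], [-0.4, 1.1, -2.4, 0.1, 3.2], [-0.4, 0.9, -2.4, 0.1, 3.3], [-0.4, 0.8, -2.5, 0.2, 3.3]] [0.51   0.2536 0.1647] 0.5
```

Request:
{"api": "apply_moves", "payload": {
  "commands": [
    [[-0.4,1.9,-1.8,0.1,3.3],[-0.4,1.8,-1.8,0.2,3.2],[-0.4,1.7,-2.0,0.1,3.3],[-0.4,1.6,-2.1,0.1,3.2],[-0.4,1.4,-2.1,0.2,3.3],[-0.4,1.4,-2.2,0.1,3.2],[-0.4,1.2,-2.3,0.2,3.3],[-0.4,1.1,-2.4,0.1,3.2],[-0.4,0.9,-2.4,0.1,3.3],[-0.4,0.8,-2.5,0.2,3.3],[-0.4,0,0,0,0],[-0.4,0,0,0,0]]
  ]
}}

```text
clock: 12.1
tcp_pos: [0.5081, 0.2522, 0.1617]
tcp_rot: [3.139, 0.004, 0.007]
force: [-0.2, -0.5, -5.3]
opening: 0.459
gripper_force: 62.8
```

```bash
python3 - <<'E'
from h import *
t=optics.grab_frame("top");s=optics.grab_frame("side")
f=lambda i,k:cv2.resize(i,None,fx=k,fy=k,interpolation=cv2.INTER_CUBIC)
o=np.zeros((600,800,3),np.uint8);o[:600,:375]=f(t[190:310,190:265],5);o[:500,380:800]=f(s[145:245,210:294],5)
cv2.imwrite("pics/c3.png",o[:,:,::-1])
g=ctrl.get_state();print(g["qpos"].round(2),g["tcp_pos"],np.degrees(g["tcp_rot"]))
E
```

```text
[-1.05  0.57  0.8   1.68 -0.45  1.09 -1.67] [0.50885223 0.25162691 0.16282213] [1.79897671e+02 1.13557470e-01 3.15828477e-01]
```

View pics/c3.png

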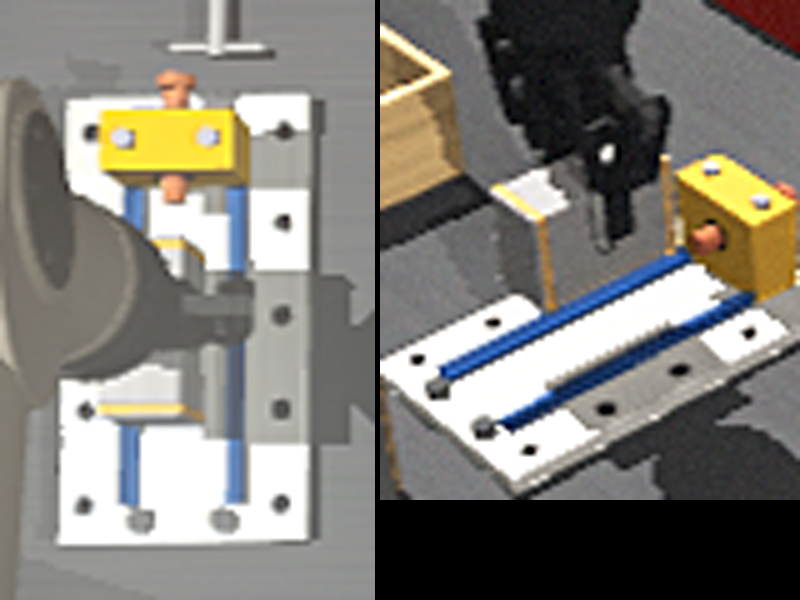

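The top crop shows the held tube's rear seam at px (210.6,271.5) to (227,272), over the channel. The front seam is near (225,238), short of the plunger.

```bash
python3 - <<'E'
from h import *
t=optics.grab_frame("top")
for c in blobs(t,(15,90,120),(32,255,255),(195,230,240,280),3): print(cen(c),cv2.boundingRect(c),*rect("top",c,.123))
print(cast("top",[(210.6,271.5),(227,272),(225,238.5)],.123))
g=ctrl.get_state()
print("tcp",g["tcp_pos"])
# rails inner faces/outer: blue extents at row 290 z=.02
h=cv2.cvtColor(t,cv2.COLOR_RGB2HSV)
for r in (281,286):
    x=np.where(cv2.inRange(h[r:r+1],np.array((100,80,60)),np.array((125,255,255)))[0,195:260])[0]+195; print(r,x,cast("top",[(x[0]-.5,r),(x[-1]+.5,r)],.02)[:,:2])
E
```

```text
[221.07692308 270.58974359] (210, 270, 20, 3) [468.1 246.9] [46.1  4.6] 86.8
[[0.46592787 0.26853144 0.123     ]
 [0.46468131 0.22880797 0.123     ]
 [0.54638422 0.2357292  0.123     ]]
tcp [0.50911791 0.25182109 0.16325481]
281 [214 215 216 217 236 237 238] [[0.44864133 0.28483419]
 [0.44859408 0.21895337]]
286 [214 215 216 217 236 237] [[0.43553059 0.28445738]
 [0.43549373 0.22129897]]
```

Request:
{"api": "apply_moves", "payload": {
  "commands": [
    [[-0.4,0,-0.15,1,0],[-0.4,0,0,1.3,0],[-0.4,0,0,1.3,0],[-0.4,0,0,0,0],[-0.4,0,0,0,0]]
  ]
}}

```text
clock: 12.88
tcp_pos: [0.5096, 0.2548, 0.1279]
tcp_rot: [3.141, -0.0, 0.007]
force: [0.9, 0.7, -5.9]
opening: 0.461
gripper_force: 62.6
```

```bash
python3 - <<'E'
from h import *
t=optics.grab_frame("top");s=optics.grab_frame("side")
f=lambda i,k:cv2.resize(i,None,fx=k,fy=k,interpolation=cv2.INTER_CUBIC)
o=np.zeros((600,800,3),np.uint8);o[:600,:375]=f(t[190:310,190:265],5);o[:500,380:800]=f(s[145:245,210:294],5)
cv2.imwrite("pics/c4.png",o[:,:,::-1])
g=ctrl.get_state();print(g["tcp_pos"],np.degrees(g["tcp_rot"]),g["force"].round(1))
E
```

```text
[0.5099775  0.25496663 0.12846406] [-1.79974156e+02 -7.48457766e-02  4.19176638e-01] [ 1.1 -0.3 -6.7]
```

View pics/c4.png

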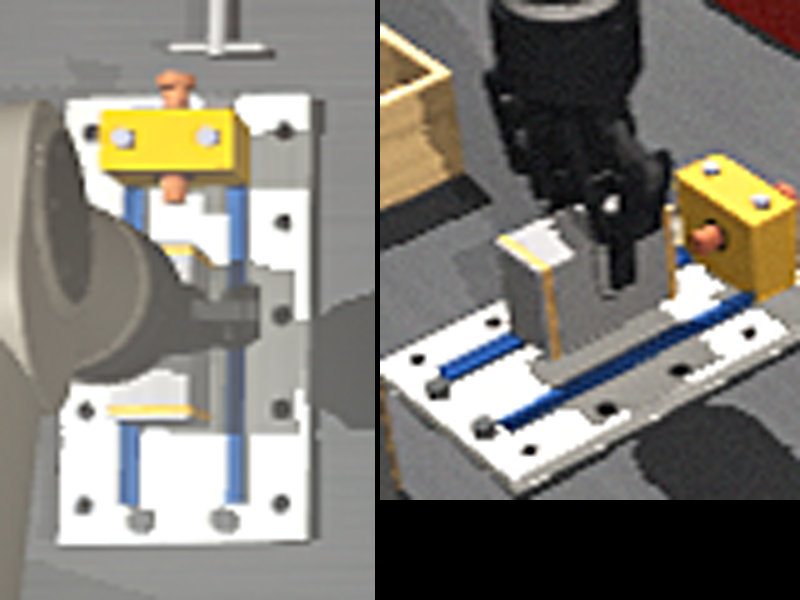

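Top face spans px x from about 211.4 to 228 and is centred on the channel within about 1 mm. The front end is still short of the plunger, so I descend.

Request:
{"api": "apply_moves", "payload": {
  "commands": [
    [[-0.4,0,0.1,0.5,0],[-0.4,0,0,0.5,0],[-0.4,0,0,0.4,0],[-0.4,0,0,0.2,0],[-0.4,0,0,0,0],[-0.4,0,0,0,0]]
  ]
}}

```text
clock: 13.72
tcp_pos: [0.5096, 0.2539, 0.112]
tcp_rot: [-3.141, -0.0, 0.007]
force: [-0.6, 0.1, -5.7]
opening: 0.456
gripper_force: 62.7
```

Request:
{"api": "apply_moves", "payload": {
  "commands": [
    [[-0.4,0,0,0.1,0],[-0.4,0,0,0.05,0],[-0.4,0,0,0,0],[-0.4,0,0,0,0]]
  ]
}}

```text
clock: 14.22
tcp_pos: [0.5096, 0.2539, 0.1111]
tcp_rot: [-3.141, -0.0, 0.007]
force: [-1.9, 0.4, 1.3]
opening: 0.461
gripper_force: 63.5
```

Request:
{"api": "apply_moves", "payload": {
  "commands": [
    [[-0.4,0.6,0,0,0],[-0.4,0.6,0,0,0],[-0.4,0.6,0,0,0],[-0.4,0.5,0,0,0],[-0.4,0.4,0,0,0],[-0.4,0.3,0,0,0],[-0.4,0.2,0,0,0],[-0.4,0,0,0,0],[-0.4,0,0,0,0]]
  ]
}}

```text
clock: 15.35
tcp_pos: [0.5384, 0.2549, 0.1113]
tcp_rot: [-3.14, 0.008, 0.009]
force: [-12.0, -1.4, 11.7]
opening: 0.457
gripper_force: 65.0
```

Request:
{"api": "apply_moves", "payload": {
  "commands": [
    [[-0.4,0.2,0,-0.05,0],[-0.4,0.2,0,0,0],[-0.4,0.2,0,0,0],[-0.4,0.1,0,0,0],[-0.4,0,0,0,0],[-0.4,0,0,0,0]]
  ]
}}

```text
clock: 16.1
tcp_pos: [0.5441, 0.255, 0.1114]
tcp_rot: [-3.14, 0.011, 0.009]
force: [-13.7, -1.4, 11.3]
opening: 0.458
gripper_force: 64.9
```

Request:
{"api": "apply_moves", "payload": {
  "commands": [
    [[-0.4,0.2,0,-0.05,0],[-0.4,0.1,0,0,0],[-0.4,0.1,0,0,0],[-0.4,0,0,0,0],[-0.4,0,0,0,0]]
  ]
}}

```text
clock: 16.73
tcp_pos: [0.5475, 0.255, 0.1115]
tcp_rot: [-3.14, 0.013, 0.009]
force: [-14.2, -0.0, 9.9]
opening: 0.46
gripper_force: 64.8
```

Request:
{"api": "apply_moves", "payload": {
  "commands": [
    [[-0.4,0.1,0,0,0],[-0.4,0.1,0,0,0],[-0.4,0,0,0,0],[-0.4,0,0,0,0]]
  ]
}}

```text
clock: 17.23
tcp_pos: [0.5492, 0.2551, 0.1115]
tcp_rot: [-3.14, 0.014, 0.009]
force: [-15.3, -1.0, 12.5]
opening: 0.457
gripper_force: 64.9
```

Request:
{"api": "apply_moves", "payload": {
  "commands": [
    [[-0.4,0.1,0,0,0],[-0.4,0.1,0,0,0],[-0.4,0,0,0,0],[-0.4,0,0,0,0]]
  ]
}}

```text
clock: 17.73
tcp_pos: [0.5508, 0.2551, 0.1116]
tcp_rot: [-3.14, 0.015, 0.009]
force: [-16.9, -1.3, 11.6]
opening: 0.462
gripper_force: 65.0
```

```bash
python3 - <<'E'
from h import *
t=optics.grab_frame("top");s=optics.grab_frame("side")
f=lambda i,k:cv2.resize(i,None,fx=k,fy=k,interpolation=cv2.INTER_CUBIC)
o=np.zeros((600,800,3),np.uint8);o[:480,:360]=f(t[195:275,195:255],6);o[:600,370:800]=f(s[165:240,235:289],8)[:, :430]
cv2.imwrite("pics/c5.png",o[:,:,::-1])
g=ctrl.get_state();print(g["tcp_pos"],np.degrees(g["tcp_rot"]),g["force"].round(1))
E
```

```text
[0.55073915 0.25509754 0.11156862] [-179.91963194    0.84040956    0.51296129] [-15.9  -0.9  11.8]
```

View pics/c5.png

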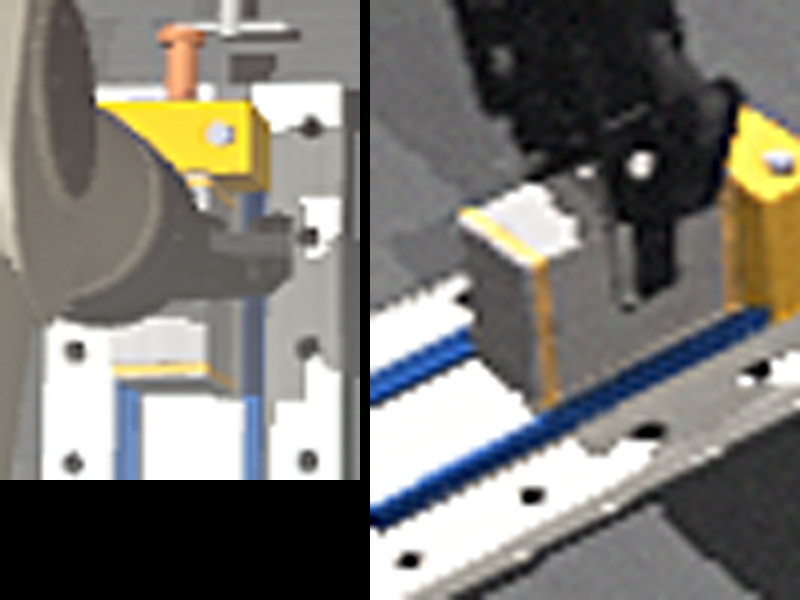

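The tube is nearly at the stop: its front seam is at the yellow face and the plunger's tail sticks out behind at px (225,206). There is no hard-contact force rise yet, so I keep going.

Request:
{"api": "apply_moves", "payload": {
  "commands": [
    [[-0.4,0.1,0,0,0],[-0.4,0.1,0,0,0],[-0.4,0,0,0,0],[-0.4,0,0,0,0]]
  ]
}}

```text
clock: 18.32
tcp_pos: [0.551, 0.2551, 0.1116]
tcp_rot: [-3.14, 0.019, 0.009]
force: [-19.8, -1.5, 15.9]
opening: 0.458
gripper_force: 65.6
```

Request:
{"api": "apply_moves", "payload": {
  "commands": [
    [[-0.4,0.1,0,0,0],[-0.4,0,0,0,0],[-0.4,0,0,0,0]]
  ]
}}

```text
clock: 18.7
tcp_pos: [0.5512, 0.2551, 0.1116]
tcp_rot: [-3.14, 0.021, 0.009]
force: [-22.6, -2.7, 16.5]
opening: 0.46
gripper_force: 65.8
```

Request:
{"api": "apply_moves", "payload": {
  "commands": [
    [[-0.4,0,0,0,0],[-0.4,0,0,0,0],[-0.4,0.1,0,0,0],[-0.4,0,0,0,0],[-0.4,0,0,0,0]]
  ],
  "squeeze": 40
}}

```text
clock: 19.32
tcp_pos: [0.5513, 0.2551, 0.1115]
tcp_rot: [-3.14, 0.024, 0.01]
force: [-24.7, -3.0, 18.6]
opening: 0.462
gripper_force: 66.0
```

```bash
python3 - <<'E'
from h import *
t=optics.grab_frame("top");s=optics.grab_frame("side")
f=lambda i,k:cv2.resize(i,None,fx=k,fy=k,interpolation=cv2.INTER_CUBIC)
o=np.zeros((600,800,3),np.uint8);o[:480,:360]=f(t[195:275,195:255],6);o[:600,370:800]=f(s[165:240,240:294],8)[:, :430]
cv2.imwrite("pics/c6.png",o[:,:,::-1])
g=ctrl.get_state();print(g["tcp_pos"],np.degrees(g["tcp_rot"]),g["force"].round(1),g["moment"].round(2))
for c in blobs(t,(15,90,120),(32,255,255),(205,245,240,270),3): print(cen(c),*rect("top",c,.072))
# seam ends if flat and home (rear seam x=.594-.09)
for z in(.072,.012): print(z,proj("side",[[.504,.2733,z],[.504,.2333,z],[.594,.2333,z]]).round(1).tolist(),proj("top",[[.504,.2733,z],[.504,.2333,z]]).round(1).tolist())
E
```

```text
[0.55130784 0.25515175 0.11154551] [-179.9163174     1.34611833    0.55483307] [-25.1  -2.3  19.3] [-0.44  4.32 -0.04]
0.072 [[245.2, 192.3], [254.1, 198.8], [280.4, 186.0]] [[213.9, 258.0], [229.7, 258.0]]
0.012 [[247.3, 209.9], [255.9, 216.5], [281.4, 203.5]] [[219.1, 260.3], [234.1, 260.3]]
```

View pics/c6.png

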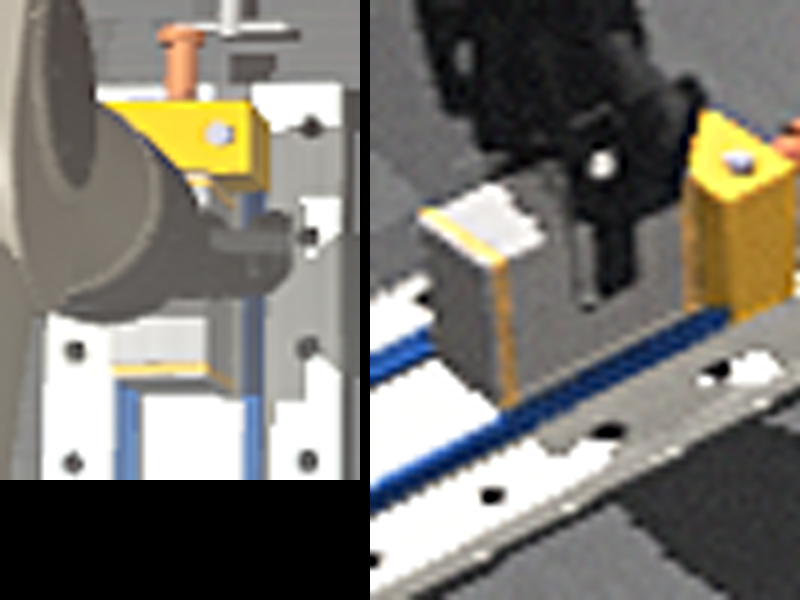

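The side view shows the tube against the yellow face, and the plunger tail has moved back about 5 px in the top view. I'll measure that travel to sub-pixel accuracy against the first picture.

```bash
python3 - <<'E'
from h import *
t0=np.load("t.npy").astype(float)
t=np.mean([optics.grab_frame("top").astype(float) for _ in range(4)],0)
for n,im in(("free",t0),("now",t)):
    c=im[192:216,221:229,0]-im[192:216,221:229,2]   # copper: red minus blue
    p=c.max(1) ; q=c[:,2:6].mean(1); print(n,q.round().astype(int).tolist())
for x in(.594+.032,.594+.046):print(proj("top",[[x,.2536,.042]]))
E
```

```text
free [1, 2, 2, 1, 2, 2, 4, 5, 4, 0, -2, 0, 62, 122, 108, 78, 114, 113, 98, 104, 188, 181, 179, 177]
now [3, 3, 4, 3, 2, 0, 9, 68, 129, 114, 110, 119, 119, 120, 119, 119, 121, 119, 105, 111, 211, 201, 199, 198]
[[225.33935769 213.04224332]]
[[225.47396154 207.82375837]]
```

Request:
{"api": "apply_moves", "payload": {
  "commands": [
    [[-0.4,0.1,0,0,0],[-0.4,0.05,0,0,0],[-0.4,0,0,0,0],[-0.4,0,0,0,0]]
  ]
}}

```text
clock: 20.12
tcp_pos: [0.5516, 0.2551, 0.1116]
tcp_rot: [-3.14, 0.027, 0.01]
force: [-28.2, -2.4, 21.5]
opening: 0.456
gripper_force: 66.3
```

```bash
python3 - <<'E'
from h import *
t=np.mean([optics.grab_frame("top").astype(float) for _ in range(6)],0)
c=t[192:216,221:229,0]-t[192:216,221:229,2]; print(c[:,2:6].mean(1).round().astype(int).tolist()[:10])
s=np.mean([optics.grab_frame("side").astype(float) for _ in range(4)],0).astype(np.uint8)
# rear near seam in side view: column centroid per row
h=cv2.cvtColor(s,cv2.COLOR_RGB2HSV); m=cv2.inRange(h,np.array((12,80,60)),np.array((32,255,255)))[196:220,250:264]
r,cc=np.nonzero(m); 
pts=[(k+196,cc[r==k].mean()+250) for k in np.unique(r)]; pts=[p for p in pts if p[0]>=199]; print(pts[:2],pts[-2:]); a=np.array(pts); print("slope dx/dy",np.polyfit(a[:,0],a[:,1],1)[0])
for tilt in(0,.012,.024):
    top=[.504+.06*tilt,.2345,.072+.09*tilt];bot=[.504,.2345,.012+.09*tilt]; p=proj("side",[top,bot]); print(tilt,(p[1]-p[0])[0]/(p[1]-p[0])[1])
g=ctrl.get_state();print(g["clock"],g["tcp_pos"],g["force"].round(1),g["tcp_rot"][1])
E
```

```text
[3, 3, 4, 3, 2, 0, 9, 68, 129, 114]
[(np.int64(199), np.float64(255.5)), (np.int64(200), np.float64(256.0))] [(np.int64(214), np.float64(257.5)), (np.int64(215), np.float64(256.5))]
slope dx/dy 0.06617647058823352
0 0.10190801142602449
0.012 0.08908305392752465
0.024 0.0764300578972024
20.625 [0.55153208 0.25505462 0.11150973] [-28.5  -3.5  22.5] 0.026873817159432045
```

Request:
{"api": "apply_moves", "payload": {
  "commands": [
    [[-0.4,-0.05,0,-0.1,0],[-0.4,0,0,0,0],[-0.4,0,0,0,0],[-0.4,0,0,0,0]]
  ]
}}

```text
clock: 21.12
tcp_pos: [0.5514, 0.2551, 0.1115]
tcp_rot: [-3.141, 0.026, 0.009]
force: [-24.7, -3.2, 16.4]
opening: 0.458
gripper_force: 65.6
```

```bash
python3 - <<'E'
from h import *
t=np.mean([optics.grab_frame("top").astype(float) for _ in range(6)],0)
c=t[192:216,221:229,0]-t[192:216,221:229,2]; print(c[:,2:6].mean(1).round(1).tolist()[5:10])
g=ctrl.get_state();print(g["clock"],g["tcp_pos"],g["force"].round(1),g["moment"].round(2),g["tcp_rot"][1])
E
```

```text
[0.3, 9.2, 68.4, 129.0, 113.8]
21.425 [0.55148552 0.25510214 0.11155378] [-25.3  -2.1  17.5] [-0.39  4.45 -0.12] 0.025577791764509916
```

```bash
python3 -c "
from station import ctrl
print(ctrl.job_done())"
```

```text
the job is handed in; nothing more can be done
None
```

I set the lever on the green mark (measured 39–40°) and let go, then laid the smallest tube in the channel and handed in with it held home on the stop at about 25 N. The plunger reads 13.7 of 14 mm, within measuring error, and has stopped moving.

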